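Click the pill wheel on to the next dose

ROBOT

A 6-joint arm with a two-finger parallel gripper is mounted at the origin on the work surface. World frame = base frame: x ahead of the robot, y to its left, z up, the work surface at z = 0. Lengths are in mm, angles in degrees, forces in N, time in s.
With the tool pointing down it reaches from about 300 to 850 mm from the base axis. Payload 4.2 kg.
Tool frame: the origin (TCP) lies between the finger pads; the fingertips stand 22 mm ahead of it and the grasp point (between the pads) lies 3 mm ahead of it (env.finger_overhang is the distance from the TCP to the fingertips, in mm); z points along the fingers, y is the line along which they close (so a half turn about z gives the same grasp; the last joint's range is limited). The gripper opens to 91 mm and grips with 3 to 60 N. Pads are 32 mm wide; open, the fingers measure 118 mm over their backs; the gripper's body (76 mm by 178 mm) begins 60 mm behind the grasp point.
Start: joints at [-70.417, 18.312, 89.639, -0, 72.044, -1.146], TCP at [203.529, -537.789, 235.976] pointing down, gripper open.
Joint ranges: [-177.97, 177.97], [-48.28, 115.42], [12.27, 149.76], [-77.06, 257.06], [2.81, 150.46], [-146.56, 146.56]. Speed limits (degrees/s): [147.25, 147.25, 180, 180, 180, 180].

INTERFACE

Orientations are given as [roll, pitch, yaw] about the fixed x, y, z axes, in that order (R = Rz(yaw) Ry(pitch) Rx(roll)).
In Python, from workcell import state, cams, ticket, look_for, outline_of, env gives the robot as it stands.
- The arm moves only by the tool servo_tool, never from a script. Its argument "steps" is a list of rows, each a list of 3 entries, a list of its own where there are three numbers: the closure in counts, from 0 (fully open) to 255 (shut), then the shift along the tool's x, y, z in mm, then the turn, a rotation vector about the tool's x, y, z in rad. A call has exactly 10 rows; each row shifts and turns the commanded pose from where the row before left it, along the tool's axes as they then stand; what a row does not reach is not made up. A row lasts 1/10 s, in which the tool goes at most 50 mm and 8.59 degrees, less where a joint would pass 70% of its speed; a pose out of reach is approached as far as the arm can. A call with a gripper value outside its range is refused whole. The fingers move at their own pace and stop on an object; "squeeze" is the grip in N (left out, the last holds). Time passes only in rows, so rows that do not move let the fingers close, or fill a call up. It gives the time, the measured TCP pose, the force, the opening and the grip force at its end, in the units of the state.
- state(): the state, without advancing time (a new reading comes with each control period).
- cams.grab_frame(name): name is "scene" or "top"; returns a dict with "color" (400x640x3 uint8, red, green, blue), "z_map" (400x640 float32, mm along the optical axis (not along the pixel's ray), 0 where there is no reading), "fovy" (degrees; the focal length in pixels is half the picture's height over the tangent of half this angle, whatever the lens; pixels are square), "cx", "cy" (the principal point, pixels), "eye" and "rotation" of the camera in the world. Camera axes: x right, y up, looking along -z (the intrinsics and any distortion apply to the point x, -y, -z); pixel columns grow to the right and rows downward; lengths in mm; the calibration is good to about 2 mm. A picture is of the moment at which its call begins.
- ticket.job_done(): hands the job in; it is judged then, once.
Trained networks look in a picture, given as the dict that the camera call returned (one of the last four; its "shot" number tells which), for a name from the list of things; names that differ only in an ending like _2 or _b are one class to them, and where a whole thing is asked for, a point or a joint stands for the part that bears it (a point fixed in the world has none). Each returns a list of dicts, best first, with "confidence" (0 to 1); they miss things now and then, are a little off and sometimes report something else, mostly with a low value. They report only what shows in the picture. A call takes as long as a camera call.
- look_for(picture, thing): "at" ([column, row] in pixels, amid what is visible of it).
- outline_of(picture, thing): "pixels" (400x640 bool, what is visible of it) and "at" ([column, row] in pixels, amid what is visible of it).
The state is a dict: "time_s": time; "qpos": joint angles; "qvel": joint speeds; "effort": joint torques, N m; "ee_pos": TCP position; "ee_rot": TCP orientation; "force": force on the tool from outside, world axes, zero at the start; "torque": the same for the moment, N m; "gripper_width": finger opening in mm; "gripper_force": force on a finger pad.
Only numpy, scipy, OpenCV 4.12 (cv2) and the standard library are available. Lean on these libraries where they do the work, as an engineer would, in place of code of your own. Each camera call takes 0.05 s, during which the arm holds its last target. There are 200 camera calls.

TASK

The weekly pill dispenser on the hall shelf has only three of its pockets filled. With a fingertip, flick the lobed edge of its blue wheel round the way the arrow on the lid points, until the filled pocket that comes first clicks to rest in line with the lid's opening; do not skip past that dose. Leave the dispenser standing flat where it is, and do not disturb the vase, keys, coin dish or phone.

Things in the scene. Friction and masses are not known exactly. Their poses are not given: they have to be found in the camera images.
- dispenser: White pill dispenser, loose on rubber feet, 0.65 to 0.95 kg: 115 deep (x), 140 wide (y), 43 mm high. Origin on the shelf under the wheel's upright axis; x points away from the robot from its flat front, y to the left, turned up to 0.35 rad. Front face x = -47 mm, back +68, sides y = +-70. Solid base z 3 to 20 mm, clear lid z 40 to 43; the wheel sticks out at the front between them.
- dose_wheel (a joint): Turn of the blue pill wheel about the dispenser's z axis, rad, growing the way of the black arrow on the lid (at the front towards +y; clockwise from above). Clicks to rest at multiples of 2 pi/7 = 0.8976, one pocket each; 0: first filled pocket at the opening. Starts 2, 3 or 4 clicks before it (about -1.80, -2.69, -3.59). Free to turn either way.
- wheel_front (a point): Middle of the wheel's front edge path: 58 mm from the axis, x = -58, y = 0, z = 29 mm in the dispenser's frame, fixed to the case. The wheel's rim has radius 47 mm (flush with the case front), z 22 to 36 mm, and 7 finger lobes 9 mm wide with round ends reaching 65 mm from the axis. At rest two lobes flank this point, ends centred at x = -55, y = -26 and y = +26 mm, 43 mm free between them.
- click_over (a point): Point where the wheel tips over a click: x = -58, y = +5, z = 29 mm in the dispenser's frame. Push the lobe at y = -26 mm from its right side towards +y (1 to 2 N) until its end has passed this point: the wheel snaps on alone, that lobe to y = +26 and the next to y = -26 mm. Let go earlier and it springs back. Pushing the case with over about 5 N makes it slide.
- next_dose (a point): Centre of the first filled pocket in the wheel, 32 mm from the axis, 30 mm above the shelf. Three neighbouring pockets each hold an orange capsule and a red tablet on the white floor, seen through the clear lid; the other four are empty. The first filled one is the one that reaches the opening first when the wheel turns the arrow's way.
- opening (a point): Centre of the lid's opening, a cut-out 28 mm wide and 27 mm deep with a black frame, at the middle of the lid's front edge: x = -32, y = 0, z = 43 mm in the dispenser's frame. The black arrow lies on the lid on its +y side.
- vase: Empty glass bud vase, 120 mm tall, 50 mm across its belly, loose and easily tipped; origin under its centre. To be left alone.
- keys: Steel key ring of 30 mm with two keys and a walnut fob, lying flat, about 105 mm long, 6 mm high, loose; origin at the ring's centre on the shelf. To be left alone.
- coin_dish: Round grey silicone coin holder, 90 mm across, 20 mm high, with coins in it, loose; origin under its centre. To be left alone.
- phone: Glossy white phone, 148 x 72 x 8 mm, lying loose on a round walnut charging pad (100 mm across, 10 mm high, fixed); origin under its centre, at the pad's top. To be left alone.

How it is judged:
By the outcome, as a careful person would: the job done as asked, in the order asked, and still so for the second after the job is handed in, with the robot touching nothing.
It also fails if it takes over 61 s, if anything falls off the work surface, if the arm or the gripper's body presses on something with over 40 N, if the wrist force passes 120 N, or if a joint passes its speed limit or range.

## Working session

There is one attempt and no reset: what is moved stays moved. The work goes in short steps, Python scripts to look and compute and a tool call to move; the robot and the scene stay as the last step left them, time stands still between calls to the robot, and variables do not carry over. Pictures are saved under pics/ and viewed, at most 10 in all, crops included, and the job is handed in when it is done.

Besides the shell and the picture viewer there is one more tool, called as name([rows], argument=value, ...), one row to a line, values as JSON. servo_tool: Moves the arm, as the interface text tells. Its arguments: {"type":"object","properties":{"steps":{"type":"array","items":{"type":"array"}},"squeeze":{"type":"number"}},"required":["steps"]}

```bash
mkdir -p pics; cat > h.py <<'E'
import numpy as np, cv2
from workcell import state, cams, ticket, look_for, outline_of, env
def K(f):
    h=f["color"].shape[0]; return h/2/np.tan(np.radians(f["fovy"])/2)
def ray(f,px):
    F=K(f); u,v=px; d=np.array([(u-f["cx"])/F,-(v-f["cy"])/F,-1.]); return np.array(f["rotation"])@d
def at_z(f,px,z):
    d=ray(f,px); e=np.array(f["eye"]); return e+d*(z-e[2])/d[2]
def proj(f,p):
    c=np.array(f["rotation"]).T@(np.array(p)-np.array(f["eye"])); F=K(f)
    return np.array([f["cx"]+F*c[0]/-c[2], f["cy"]-F*c[1]/-c[2]])
def cloud(f):
    F=K(f); v,u=np.mgrid[:400,:640]; z=f["z_map"]
    c=np.stack([(u-f["cx"])/F*z,-(v-f["cy"])/F*z,-z],-1)
    return c@np.array(f["rotation"]).T+np.array(f["eye"])
def save(n,img): cv2.imwrite("pics/"+n,img[...,::-1])
E
python3 - <<'E'
from h import *
s=state(); print(s["time_s"],s["ee_pos"],s["ee_rot"],env.finger_overhang)
ims=[]
for n in ("top","scene"):
    f=cams.grab_frame(n); ims.append(f["color"]); print(n,f["fovy"],f["cx"],f["cy"],f["eye"],[k for k in f])
    for t in ("dispenser","dose_wheel","next_dose","opening","wheel_front","vase","keys","coin_dish","phone"):
        r=look_for(f,t)
        for q in r[:2]: print(t,np.round(q["at"]),round(q["confidence"],2),at_z(f,q["at"],43 if t=="opening" else 30).round())
    save(n+"1.png",f["color"])
E
```

```text
0.0 [ 203.38151042 -537.31377085  235.11125496] [-1.79897564e+02 -3.65313878e-03  2.07291940e+01] 22.0
top 52.35896356646987 319.40256663707834 203.79888937220784 [ 404.63092076  -18.67017497 1161.11675178] ['color', 'z_map', 'fovy', 'cx', 'cy', 'eye', 'rotation', 'shot']Traceback (most recent call last):
  File "<stdin>", line 8, in <module>
  File "h.py", line 8, in at_z
    d=ray(f,px); e=np.array(f["eye"]); return e+d*(z-e[2])/d[2]
                                                           ~^^^
IndexError: invalid index to scalar variable.
```

```bash
python3 - <<'E'
s=open('h.py').read()
s=s.replace('np.array(f["rotation"])','Rm(f)')
s+='''
from scipy.spatial.transform import Rotation as Ro
def Rm(f):
    r=np.array(f["rotation"]); return r if r.shape==(3,3) else Ro.from_euler("xyz",r,degrees=True).as_matrix()
'''
open('h.py','w').write(s)
E
python3 - <<'E'
from h import *
for n in ("top","scene"):
    f=cams.grab_frame(n); print(n,f["rotation"],f["eye"],f["fovy"])
    for t in ("dispenser","dose_wheel","next_dose","opening","wheel_front","vase","keys","coin_dish","phone"):
        r=look_for(f,t)
        for q in r[:2]: print(t,np.round(q["at"]),round(q["confidence"],2),at_z(f,q["at"],43 if t=="opening" else 30).round())
    save(n+"1.png",f["color"])
    if n=="top":
        q=outline_of(f,"dispenser")[0]; P=cloud(f); m=q["pixels"]&(f["z_map"]>0)
        z=P[m][:,2]; print(m.sum(),np.percentile(z,[5,25,50,75,95]))
        print(cv2.minAreaRect(np.float32(np.array([at_z(f,(u,v),35)[:2] for v,u in np.argwhere(q["pixels"])]))))
        u,v=map(int,q["at"]); c=f["color"][max(v-50,0):v+50,max(u-60,0):u+60]; save("topcrop.png",cv2.resize(c,None,fx=6,fy=6,interpolation=cv2.INTER_CUBIC)); print(u,v)
E
```

```text
top [ 10.07435341   2.04265977 -91.37650356] [ 404.63092076  -18.67017497 1161.11675178] 52.35896356646987
dispenser [331. 210.] 0.67 [588. -15.  30.]
dose_wheel [327. 208.] 0.47 [594.  -3.  30.]
opening [331. 206.] 0.75 [598. -16.  43.]
wheel_front [332. 207.] 0.97 [597. -18.  30.]
vase [350. 143.] 0.79 [784. -76.  30.]
keys [441. 267.] 0.64 [ 422. -310.   30.]
coin_dish [428. 189.] 0.62 [ 639. -290.   30.]
phone [210. 226.] 0.66 [553. 328.  30.]
2028 [22.92568193 41.32435562 43.16494003 44.81595195 47.05140591]
((595.893310546875, -11.764656066894531), (125.37528228759766, 140.39305114746094), 18.713119506835938)
328 208
scene [ 43.101557     0.69197085 140.85596007] [1120.67105017  630.97330707  925.77326396] 46.406722137836
dispenser [326. 207.] 0.56 [604.  -6.  30.]
opening [330. 210.] 0.93 [612.  18.  43.]
wheel_front [328. 207.] 0.63 [602.  -2.  30.]
vase [250. 222.] 0.71 [784. -88.  30.]
keys [308. 132.] 0.63 [ 450. -280.   30.]
coin_dish [255. 160.] 0.79 [ 646. -277.   30.]
phone [440. 287.] 0.95 [563. 344.  30.]
```

View pics/top1.png

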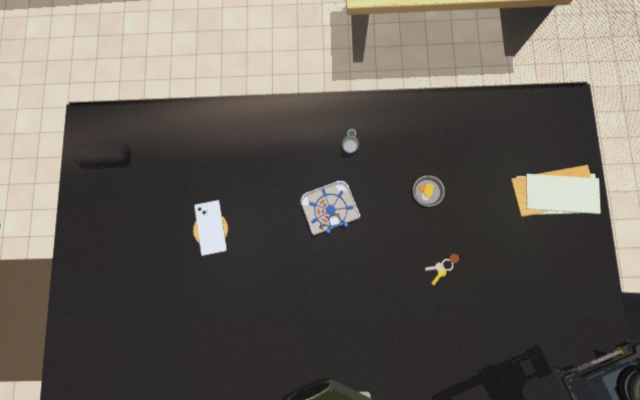

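View pics/topcrop.png

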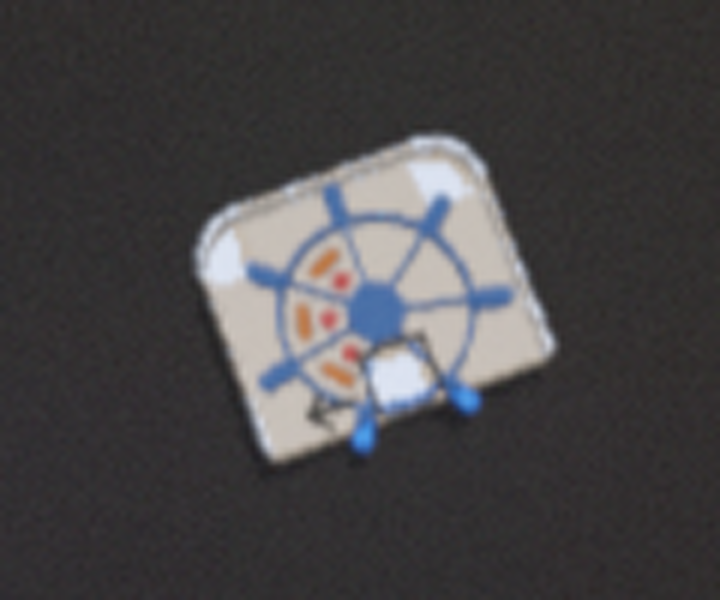

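View pics/scene1.png

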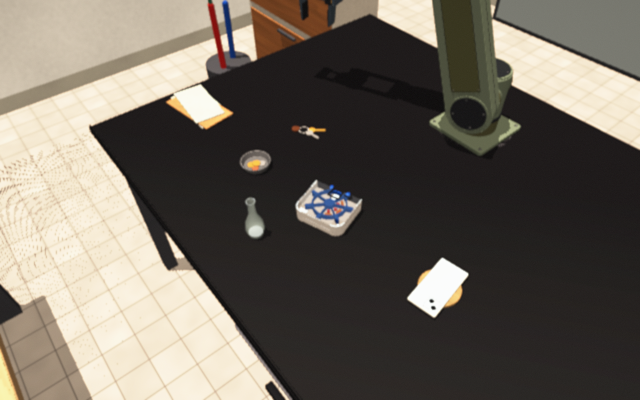

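```bash
cat > fit.py <<'E'
from h import *
from scipy.optimize import minimize
def seg(r,lat,r0,r1,hw): # soft capsule
    d=np.hypot(np.clip(r0-r,0,None)+np.clip(r-r1,0,None),lat)-hw
    return 1/(1+np.exp(d/1.2))
def model(XY,c,th):
    d=XY-c; R=np.hypot(d[:,0],d[:,1]); a=np.arctan2(d[:,1],d[:,0])-th-np.pi  # 0 = front
    p=2*np.pi/7; a=(a+0)%p-p/2
    m=np.maximum(seg(R*np.cos(a),R*np.sin(a),47,60.5,4.5),seg(R*np.cos(a),R*np.sin(a),0,47,1.2))
    return np.maximum(np.maximum(m,1/(1+np.exp((R-13)/1.2))),1/(1+np.exp((abs(R-46)-1.2)/1.2)))
def fit(f,c0=(592,-12),t0=.33,z=36):
    im=f["color"].astype(float); b=np.clip(im[...,2]-im[...,0],0,100)
    u0,v0=proj(f,(*c0,z)).astype(int); v,u=np.mgrid[v0-45:v0+45,u0-45:u0+45]
    I=b[v0-45:v0+45,u0-45:u0+45].ravel()
    P=np.array([at_z(f,q,z)[:2] for q in zip(u.ravel(),v.ravel())])
    near=np.hypot(*(P-c0).T)<85; P=P[near]; I=I[near]
    g=lambda x:-np.corrcoef(model(P,x[:2],x[2]/50),I)[0,1]
    best=min((minimize(g,(c0[0]+dx,c0[1]+dy,t0*50+dt),method="Nelder-Mead") for dx in(-6,6) for dy in(-6,6) for dt in(-6,0,6)),key=lambda r:r.fun)
    return best.x[:2],best.x[2]/50,-best.fun
E
python3 - <<'E'
from fit import *
for n in("top","scene"):
    f=cams.grab_frame(n); c,t,k=fit(f); print(n,c.round(1),round(t,3),round(k,3))
    R=Ro.from_euler("z",t).as_matrix()
    im=cv2.resize(f["color"],None,fx=6,fy=6,interpolation=cv2.INTER_CUBIC)
    q=lambda p:tuple(int(x*6+2.5) for x in proj(f,np.r_[c,0]+R@np.array(p,float)))
    for z in(3,43):
        pts=[q(p) for p in((-47,70,z),(68,70,z),(68,-70,z),(-47,-70,z))]
        cv2.polylines(im,[np.array(pts)],True,(0,255,0),1)
    for p in((0,0,36),(-55,26,36),(-55,-26,36),(-32,0,43)): cv2.circle(im,q(p),4,(255,0,255),-1)
    u,v=q((0,0,30)); save(n+"fit.png",im[v-230:v+230,u-230:u+230])
    if n=="top": A=im[v-230:v+230,u-230:u+230]
    else: save("fit.png",cv2.resize(np.hstack([A,im[v-230:v+230,u-230:u+230]]),(800,400)))
E
```

```text
top [588.3 -13.1] 0.326 0.898
scene [593.1  -6.9] 0.324 0.816
```

View pics/fit.png

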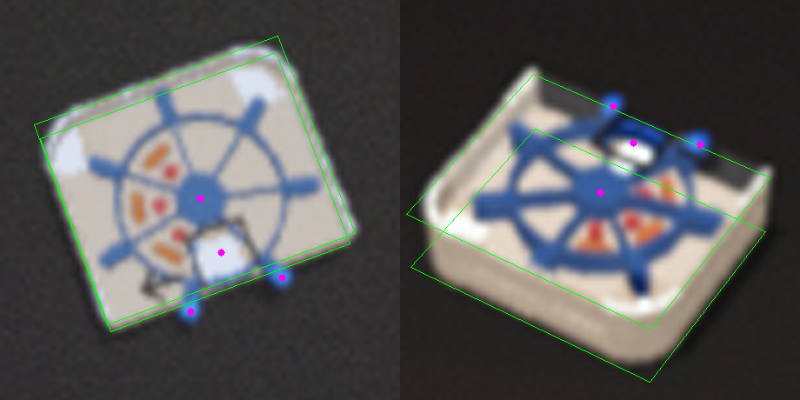

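The top view shows filled pockets at crop pixels (335,265), (315,320) and (345,365). Clockwise, the three pockets ahead of the first filled one are empty, so 4 clicks are needed. The fit gives a dispenser yaw of about 18.6°.

servo_tool([
  [255,[0,0,0],[0,0,0.036]],
  [255,[23.2,-16.8,0],[0,0,0]],
  [255,[23.2,-16.8,0],[0,0,0]],
  [255,[23.2,-16.8,0],[0,0,0]],
  [255,[23.2,-16.8,0],[0,0,0]],
  [255,[23.2,-16.8,0],[0,0,0]],
  [255,[23.2,-16.8,0],[0,0,0]],
  [255,[23.2,-16.8,0],[0,0,0]],
  [255,[23.2,-16.8,0],[0,0,0]],
  [255,[23.2,-16.8,0],[0,0,0]],
], squeeze=15)

```text
time_s: 2.25
ee_pos: [353.5, -326.7, 236.1]
ee_rot: [180.0, -0.0, 18.7]
force: [-0.2, 0.1, 0.3]
gripper_width: 14.2
gripper_force: 0.0
```

servo_tool([
  [255,[23.2,-16.8,14],[0,0,0]],
  [255,[23.2,-16.8,14],[0,0,0]],
  [255,[23.2,-16.8,14],[0,0,0]],
  [255,[23.2,-16.8,14],[0,0,0]],
  [255,[23.2,-16.8,14],[0,0,0]],
  [255,[23.2,-16.8,14],[0,0,0]],
  [255,[23.2,-16.8,14],[0,0,0]],
  [255,[23.2,-16.8,14],[0,0,0]],
  [255,[23.2,-16.8,14],[0,0,0]],
  [255,[0,0,0],[0,0,0]],
])

```text
time_s: 3.25
ee_pos: [503.0, -115.3, 108.3]
ee_rot: [-179.9, 0.1, 18.9]
force: [0.3, -0.6, 0.0]
gripper_width: 0.3
gripper_force: 0.0
```

servo_tool([
  [255,[8,-7,8],[0,0,0]],
  [255,[8,-7,8],[0,0,0]],
  [255,[0,0,8],[0,0,0]],
  [255,[0,0,8],[0,0,0]],
  [255,[0,0,8],[0,0,0]],
  [255,[0,0,8],[0,0,0]],
  [255,[0,0,8],[0,0,0]],
  [255,[0,0,8],[0,0,0]],
  [255,[0,0,8],[0,0,0]],
  [255,[0,0,0],[0,0,0]],
])

```text
time_s: 4.25
ee_pos: [512.2, -99.2, 36.7]
ee_rot: [-179.9, 0.1, 18.7]
force: [0.6, -0.4, 0.7]
gripper_width: 0.4
gripper_force: 0.0
```

```bash
python3 - <<'E'
from fit import *
s=state(); p=np.array(s["ee_pos"]); print(p.round(1),np.round(s["force"],1))
ims=[]
for n in("top","scene"):
    f=cams.grab_frame(n)
    if n=="scene": print(fit(f,(593,-7)))
    R=Ro.from_euler("xyz",s["ee_rot"],degrees=True).as_matrix()
    im=cv2.resize(f["color"],None,fx=6,fy=6,interpolation=cv2.INTER_CUBIC)
    q=lambda P:tuple(int(x*6+2.5) for x in proj(f,P))
    pts=[q(p+R@np.array([a,b,22.])) for a,b in((16,13.5),(16,-13.5),(-16,-13.5),(-16,13.5))]
    cv2.polylines(im,[np.array(pts)],True,(0,255,0),1)
    u,v=q((550,-50,40)); ims.append(im[v-200:v+200,u-200:u+200])
save("near.png",np.hstack(ims))
E
```

```text
[512.2 -99.2  36.7] [ 0.6 -0.4  0.7]
(array([593.05989542,  -6.91653298]), np.float64(0.32369178815666616), np.float64(0.8145064021327252))
```

View pics/near.png

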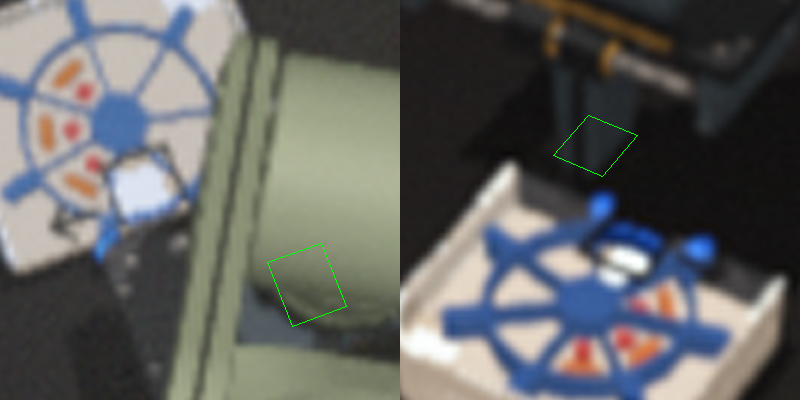

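servo_tool([
  [255,[6,0,0],[0,0,0]],
  [255,[6,0,0],[0,0,0]],
  [255,[5,0,0],[0,0,0]],
  [255,[4,0,0],[0,0,0]],
  [255,[3,0,0],[0,0,0]],
  [255,[3,0,0],[0,0,0]],
  [255,[2,0,0],[0,0,0]],
  [255,[2,0,0],[0,0,0]],
  [255,[0,0,0],[0,0,0]],
  [255,[0,0,0],[0,0,0]],
])

```text
time_s: 5.35
ee_pos: [542.3, -89.3, 37.9]
ee_rot: [180.0, 0.0, 18.7]
force: [-0.2, -0.3, -0.2]
gripper_width: 0.7
gripper_force: 0.0
```

servo_tool([
  [255,[0,-2,0],[0,0,0]],
  [255,[0,-2,0],[0,0,0]],
  [255,[0,-2,0],[0,0,0]],
  [255,[0,-2,0],[0,0,0]],
  [255,[0,-2,0],[0,0,0]],
  [255,[0,-2,0],[0,0,0]],
  [255,[0,-2,0],[0,0,0]],
  [255,[0,-2,0],[0,0,0]],
  [255,[0,-2,0],[0,0,0]],
  [255,[0,-2,0],[0,0,0]],
])

```text
time_s: 6.35
ee_pos: [535.9, -70.5, 37.9]
ee_rot: [180.0, 0.0, 18.7]
force: [-1.0, -1.0, -0.4]
gripper_width: 0.3
gripper_force: 0.6
```

servo_tool([
  [255,[0,-3,0],[0,0,0]],
  [255,[0,-3,0],[0,0,0]],
  [255,[0,-3,0],[0,0,0]],
  [255,[0,-3,0],[0,0,0]],
  [255,[0,-3,0],[0,0,0]],
  [255,[0,-3,0],[0,0,0]],
  [255,[0,-3,0],[0,0,0]],
  [255,[0,0,0],[0,0,0]],
  [255,[0,0,0],[0,0,0]],
  [255,[0,0,0],[0,0,0]],
])

```text
time_s: 7.35
ee_pos: [529.5, -50.3, 38.0]
ee_rot: [-180.0, -0.0, 18.7]
force: [-0.7, -1.1, 0.3]
gripper_width: 0.6
gripper_force: 0.0
```

servo_tool([
  [255,[0,-3,0],[0,0,0]],
  [255,[0,-3,0],[0,0,0]],
  [255,[0,-3,0],[0,0,0]],
  [255,[0,-3,0],[0,0,0]],
  [255,[0,-2,0],[0,0,0]],
  [255,[0,-2,0],[0,0,0]],
  [255,[0,-1,0],[0,0,0]],
  [255,[0,0,0],[0,0,0]],
  [255,[0,0,0],[0,0,0]],
  [255,[0,0,0],[0,0,0]],
])

```text
time_s: 8.35
ee_pos: [523.9, -34.5, 38.0]
ee_rot: [180.0, -0.0, 18.7]
force: [0.8, -0.5, 1.2]
gripper_width: 0.4
gripper_force: 0.0
```

```bash
python3 - <<'E'
from fit import *
s=state(); print(np.round(s["ee_pos"],1),np.round(s["force"],1))
f=cams.grab_frame("scene"); c,t,k=fit(f,(593,-7)); print(c,t,k)
im=cv2.resize(f["color"],None,fx=6,fy=6,interpolation=cv2.INTER_CUBIC); u,v=(proj(f,(580,-20,30))*6).astype(int)
f=cams.grab_frame("top"); print(fit(f,(589,-12)));im2=cv2.resize(f["color"],None,fx=6,fy=6,interpolation=cv2.INTER_CUBIC); u2,v2=(proj(f,(580,-20,30))*6).astype(int)
save("click1.png",np.hstack([im[v-200:v+200,u-200:u+200],im2[v2-200:v2+200,u2-200:u2+200]]))
E
```

```text
[523.9 -34.5  38. ] [ 0.8 -0.5  1.2]
[593.07021704  -6.80740944] 0.3385660791510905 0.8348938595869895
(array([685.96681132, -17.27140382]), np.float64(0.02466735361691225), np.float64(0.47151677727416774))
```

View pics/click1.png

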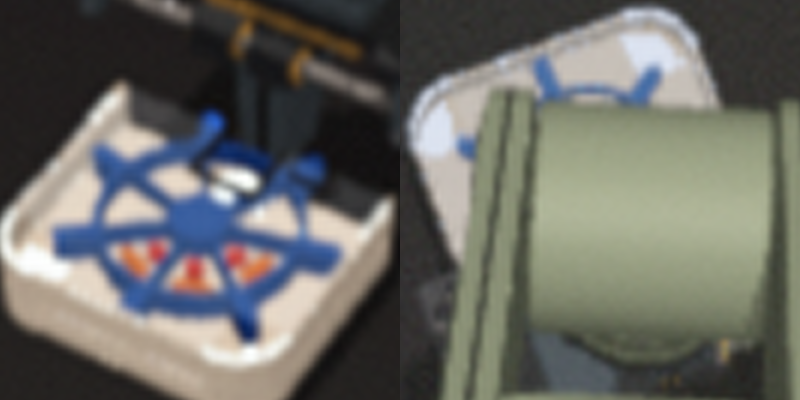

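Click 1 is done: the filled pockets moved one step clockwise and the case hasn't moved. I'll go back for the second.

servo_tool([
  [255,[-8,0,0],[0,0,0]],
  [255,[-8,0,0],[0,0,0]],
  [255,[-8,0,0],[0,0,0]],
  [255,[-7,0,0],[0,0,0]],
  [255,[0,9,0],[0,0,0]],
  [255,[0,9,0],[0,0,0]],
  [255,[0,10,0],[0,0,0]],
  [255,[0,10,0],[0,0,0]],
  [255,[0,10,0],[0,0,0]],
  [255,[0,10,0],[0,0,0]],
])

```text
time_s: 9.45
ee_pos: [513.5, -100.3, 37.9]
ee_rot: [180.0, -0.0, 18.6]
force: [0.4, -0.8, -0.0]
gripper_width: 0.2
gripper_force: 0.0
```

servo_tool([
  [255,[0,0,0],[0,0,0]],
  [255,[8,0,0],[0,0,0]],
  [255,[8,0,0],[0,0,0]],
  [255,[7,0,0],[0,0,0]],
  [255,[5,0,0],[0,0,0]],
  [255,[3,0,0],[0,0,0]],
  [255,[0,0,0],[0,0,0]],
  [255,[0,-3,0],[0,0,0]],
  [255,[0,-3,0],[0,0,0]],
  [255,[0,-3,0],[0,0,0]],
])

```text
time_s: 10.45
ee_pos: [539.1, -80.6, 37.9]
ee_rot: [-180.0, 0.0, 18.7]
force: [0.2, -0.8, 0.8]
gripper_width: 0.9
gripper_force: 0.0
```

servo_tool([
  [255,[0,-3,0],[0,0,0]],
  [255,[0,-3,0],[0,0,0]],
  [255,[0,-3,0],[0,0,0]],
  [255,[0,-3,0],[0,0,0]],
  [255,[0,-3,0],[0,0,0]],
  [255,[0,-3,0],[0,0,0]],
  [255,[0,-3,0],[0,0,0]],
  [255,[0,-3,0],[0,0,0]],
  [255,[0,-3,0],[0,0,0]],
  [255,[0,-3,0],[0,0,0]],
])

```text
time_s: 11.45
ee_pos: [529.8, -52.2, 37.9]
ee_rot: [180.0, 0.0, 18.7]
force: [-0.9, -1.0, 0.5]
gripper_width: 0.3
gripper_force: 0.7
```

servo_tool([
  [255,[0,-3,0],[0,0,0]],
  [255,[0,-3,0],[0,0,0]],
  [255,[0,-3,0],[0,0,0]],
  [255,[0,-3,0],[0,0,0]],
  [255,[0,-3,0],[0,0,0]],
  [255,[0,-2,0],[0,0,0]],
  [255,[0,-2,0],[0,0,0]],
  [255,[0,0,0],[0,0,0]],
  [255,[0,0,0],[0,0,0]],
  [255,[0,0,0],[0,0,0]],
])

```text
time_s: 12.45
ee_pos: [523.9, -34.5, 38.0]
ee_rot: [180.0, -0.0, 18.7]
force: [0.7, 0.6, 0.5]
gripper_width: 0.5
gripper_force: 0.0
```

```bash
python3 - <<'E'
from fit import *
s=state(); print(np.round(s["ee_pos"],1),np.round(s["force"],1))
f=cams.grab_frame("scene"); c,t,k=fit(f,(593,-7)); print(c,t,k)
im=cv2.resize(f["color"],None,fx=6,fy=6,interpolation=cv2.INTER_CUBIC); u,v=(proj(f,(580,-20,30))*6).astype(int)
save("click2.png",im[v-200:v+200,u-200:u+200])
E
```

```text
[523.9 -34.5  38. ] [0.7 0.6 0.5]
[593.13012594  -6.83697965] 0.3405418296935015 0.8344743646491946
```

View pics/click2.png

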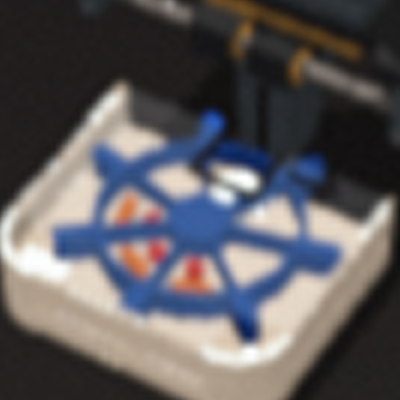

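Click 2 is done: the filled pockets now sit at crop (130,215), (140,255) and (193,275), and the case hasn't moved. Two clicks remain, so I'll repeat the same cycle.

servo_tool([
  [255,[-8,0,0],[0,0,0]],
  [255,[-8,0,0],[0,0,0]],
  [255,[-8,0,0],[0,0,0]],
  [255,[-7,0,0],[0,0,0]],
  [255,[0,9,0],[0,0,0]],
  [255,[0,9,0],[0,0,0]],
  [255,[0,10,0],[0,0,0]],
  [255,[0,10,0],[0,0,0]],
  [255,[0,10,0],[0,0,0]],
  [255,[0,10,0],[0,0,0]],
])

```text
time_s: 13.5
ee_pos: [513.5, -100.3, 37.9]
ee_rot: [180.0, -0.0, 18.6]
force: [-0.2, 0.3, 1.0]
gripper_width: 0.7
gripper_force: 0.0
```

servo_tool([
  [255,[0,0,0],[0,0,0]],
  [255,[8,0,0],[0,0,0]],
  [255,[8,0,0],[0,0,0]],
  [255,[7,0,0],[0,0,0]],
  [255,[5,0,0],[0,0,0]],
  [255,[3,0,0],[0,0,0]],
  [255,[0,0,0],[0,0,0]],
  [255,[0,-3,0],[0,0,0]],
  [255,[0,-3,0],[0,0,0]],
  [255,[0,-3,0],[0,0,0]],
])

```text
time_s: 14.5
ee_pos: [539.1, -80.6, 38.0]
ee_rot: [-180.0, 0.0, 18.7]
force: [-0.2, 0.1, -0.4]
gripper_width: 0.2
gripper_force: 0.0
```

servo_tool([
  [255,[0,-3,0],[0,0,0]],
  [255,[0,-3,0],[0,0,0]],
  [255,[0,-3,0],[0,0,0]],
  [255,[0,-3,0],[0,0,0]],
  [255,[0,-3,0],[0,0,0]],
  [255,[0,-3,0],[0,0,0]],
  [255,[0,-3,0],[0,0,0]],
  [255,[0,-3,0],[0,0,0]],
  [255,[0,-3,0],[0,0,0]],
  [255,[0,-3,0],[0,0,0]],
])

```text
time_s: 15.5
ee_pos: [529.8, -52.2, 37.9]
ee_rot: [180.0, 0.0, 18.7]
force: [-0.6, -0.8, 0.4]
gripper_width: 0.2
gripper_force: 0.7
```

servo_tool([
  [255,[0,-3,0],[0,0,0]],
  [255,[0,-3,0],[0,0,0]],
  [255,[0,-3,0],[0,0,0]],
  [255,[0,-3,0],[0,0,0]],
  [255,[0,-3,0],[0,0,0]],
  [255,[0,-2,0],[0,0,0]],
  [255,[0,-2,0],[0,0,0]],
  [255,[0,0,0],[0,0,0]],
  [255,[0,0,0],[0,0,0]],
  [255,[0,0,0],[0,0,0]],
])

```text
time_s: 16.5
ee_pos: [523.9, -34.5, 38.0]
ee_rot: [180.0, -0.0, 18.7]
force: [-0.8, -0.1, -0.8]
gripper_width: 0.4
gripper_force: 0.0
```

```bash
python3 - <<'E'
from fit import *
s=state(); print(np.round(s["ee_pos"],1),np.round(s["force"],1))
f=cams.grab_frame("scene"); c,t,k=fit(f,(593,-7)); print(c,t,k)
im=cv2.resize(f["color"],None,fx=6,fy=6,interpolation=cv2.INTER_CUBIC); u,v=(proj(f,(580,-20,30))*6).astype(int)
save("click3.png",im[v-200:v+200,u-200:u+200])
E
```

```text
[523.9 -34.5  38. ] [-0.8 -0.1 -0.8]
[593.15214319  -6.81191663] 0.3406521744445611 0.8339255672892458
```

View pics/click3.png

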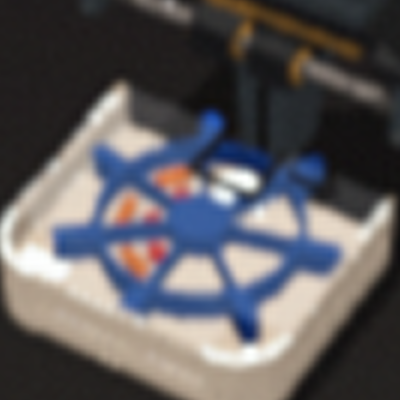

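Click 3 is done: the first filled pocket, at crop (172,180), is right beside the opening at (235,180). One more click, then I'll retract fully and lift.

servo_tool([
  [255,[-8,0,0],[0,0,0]],
  [255,[-8,0,0],[0,0,0]],
  [255,[-8,0,0],[0,0,0]],
  [255,[-7,0,0],[0,0,0]],
  [255,[0,9,0],[0,0,0]],
  [255,[0,9,0],[0,0,0]],
  [255,[0,10,0],[0,0,0]],
  [255,[0,10,0],[0,0,0]],
  [255,[0,10,0],[0,0,0]],
  [255,[0,10,0],[0,0,0]],
])

```text
time_s: 17.55
ee_pos: [513.5, -100.3, 37.9]
ee_rot: [180.0, -0.0, 18.7]
force: [0.6, -0.1, -0.3]
gripper_width: 0.5
gripper_force: 0.0
```

servo_tool([
  [255,[0,0,0],[0,0,0]],
  [255,[8,0,0],[0,0,0]],
  [255,[8,0,0],[0,0,0]],
  [255,[7,0,0],[0,0,0]],
  [255,[5,0,0],[0,0,0]],
  [255,[3,0,0],[0,0,0]],
  [255,[0,0,0],[0,0,0]],
  [255,[0,-3,0],[0,0,0]],
  [255,[0,-3,0],[0,0,0]],
  [255,[0,-3,0],[0,0,0]],
])

```text
time_s: 18.55
ee_pos: [539.1, -80.6, 37.9]
ee_rot: [-180.0, 0.0, 18.7]
force: [-0.9, -0.5, 0.0]
gripper_width: 0.2
gripper_force: 0.0
```

servo_tool([
  [255,[0,-3,0],[0,0,0]],
  [255,[0,-3,0],[0,0,0]],
  [255,[0,-3,0],[0,0,0]],
  [255,[0,-3,0],[0,0,0]],
  [255,[0,-3,0],[0,0,0]],
  [255,[0,-3,0],[0,0,0]],
  [255,[0,-3,0],[0,0,0]],
  [255,[0,-3,0],[0,0,0]],
  [255,[0,-3,0],[0,0,0]],
  [255,[0,-3,0],[0,0,0]],
])

```text
time_s: 19.55
ee_pos: [529.8, -52.2, 37.9]
ee_rot: [180.0, 0.0, 18.7]
force: [-1.0, -2.2, -0.0]
gripper_width: 0.5
gripper_force: 0.7
```

servo_tool([
  [255,[0,-3,0],[0,0,0]],
  [255,[0,-3,0],[0,0,0]],
  [255,[0,-3,0],[0,0,0]],
  [255,[0,-3,0],[0,0,0]],
  [255,[0,-3,0],[0,0,0]],
  [255,[0,-2,0],[0,0,0]],
  [255,[0,-2,0],[0,0,0]],
  [255,[0,0,0],[0,0,0]],
  [255,[0,0,0],[0,0,0]],
  [255,[0,0,0],[0,0,0]],
])

```text
time_s: 20.55
ee_pos: [523.9, -34.5, 37.9]
ee_rot: [180.0, -0.0, 18.7]
force: [-0.7, 0.2, 0.8]
gripper_width: 0.4
gripper_force: 0.0
```

servo_tool([
  [255,[-8,0,0],[0,0,0]],
  [255,[-10,0,0],[0,0,0]],
  [255,[-12,0,0],[0,0,0]],
  [255,[-15,0,0],[0,0,0]],
  [255,[-15,0,-5],[0,0,0]],
  [255,[-15,5,-15],[0,0,0]],
  [255,[-15,20,-15],[0,0,0]],
  [255,[-10,20,-15],[0,0,0]],
  [255,[0,20,-10],[0,0,0]],
  [255,[0,0,0],[0,0,0]],
])

```text
time_s: 21.55
ee_pos: [450.9, -130.2, 99.8]
ee_rot: [179.8, -0.2, 18.5]
force: [0.4, 0.8, -0.1]
gripper_width: 0.5
gripper_force: 0.0
```

```bash
python3 - <<'E'
from fit import *
s=state(); print(s["time_s"],np.round(s["ee_pos"],1),np.round(s["force"],1))
ims=[]
for n in("scene","top"):
    f=cams.grab_frame(n); print(n,fit(f,(593,-7) if n=="scene" else (588,-13)))
    for t in("vase","keys","coin_dish","phone"): print(t,[np.round(q["at"]) for q in look_for(f,t)[:1]])
    im=cv2.resize(f["color"],None,fx=6,fy=6,interpolation=cv2.INTER_CUBIC); u,v=(proj(f,(580,-10,30))*6).astype(int)
    ims.append(im[v-200:v+200,u-200:u+200])
save("click4.png",np.hstack(ims))
E
```

```text
21.55 [ 450.9 -130.2   99.8] [ 0.4  0.8 -0.1]
scene (array([593.015129  ,  -6.79986062]), np.float64(0.33990222006738646), np.float64(0.8204835358145796))
vase [array([252., 220.])]
keys [array([309., 135.])]
coin_dish [array([254., 161.])]
phone [array([440., 290.])]
top (array([588.37119262, -13.07060633]), np.float64(0.3413199457069277), np.float64(0.9070528568230887))
vase [array([353., 143.])]
keys [array([440., 269.])]
coin_dish [array([426., 192.])]
phone [array([209., 226.])]
```

View pics/click4.png

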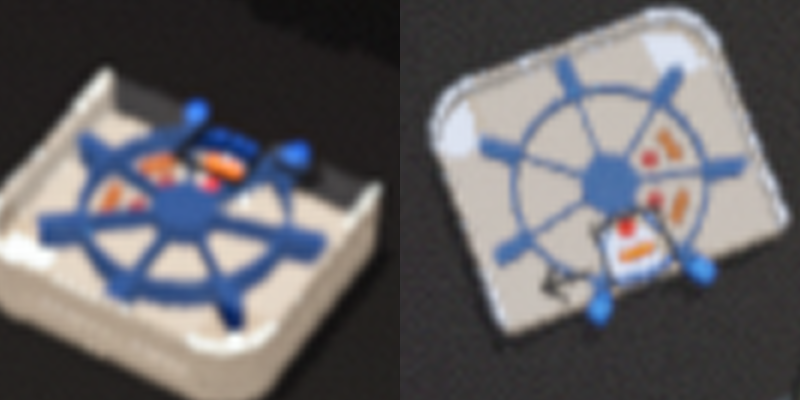

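The first filled pocket is in the opening (top crop 635,250), the other two filled pockets follow behind it, and nothing else has moved.

```bash
python3 -c "
from workcell import ticket
print(ticket.job_done())"
```

```text
the job is handed in; nothing more can be done
None
```

I turned the blue wheel four clicks the arrow's way, and the first filled pocket now rests in the lid's opening; the final pictures show the dispenser, vase, keys, coin dish and phone where they were, and the job is handed in (about 22 s of the 61 s used).

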